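# Put a repaired circuit board away in its lidded dust dish

### The job

Tip up the lid of the round metal dish by its orange tab, edge-first, about 20 mm at the tab with the far edge still resting on the rim, hold it so for a moment, then take it off, never more than 10 cm above the bench, and lay it skirt-down on the black rubber pad. Set the circuit board gently, heatsink up, flat in the middle of the dish and let go, then gently set the lid back centred, level and fully down on the rim. Leave the dish where it stands and the other things on the bench alone.

Things in the scene. Friction and masses are not known exactly. Their poses are not given: they have to be found in the camera images.
- dish: Loose round aluminium dish, 0.8 kg, standing on the bench: outer radius 57 mm, inner radius 53 mm, rim 28 mm above its underside, floor 4 mm thick. Origin: centre of its underside; z up. It has no front.
- lid: Clear round lid, 0.1 kg, radius 63 mm: flat top (z 7 to 10 mm) and a skirt 7 mm deep, inner radius 60 mm, hanging outside the dish's rim with 3 mm clearance. Origin: centre of the skirt's lower edge; z up. Starts seated: origin 21 mm above the dish's origin, top resting on the rim. Orange tab upright on top at the lid's -x side: x -54 to -42, y -18 to 18, z 10 to 32 mm; pinch it along the lid's x.
- lid_tab (a point): Centre of the orange tab, at (-48, 0, 21) mm in the lid's frame.
- lid_tab_edge (a point): Point on the tab side of the lid, underside of its top, at (-60, 0, 7) mm in the lid's frame.
- lid_far_edge (a point): Point of the lid opposite the tab, underside of its top, at (57, 0, 7) mm in the lid's frame; it rests on the dish's rim and is the point about which the lid is tipped.
- lid_pad: Black rubber pad fixed to the bench, 150 x 150 x 3 mm, the place for the lid while the dish is open. Origin: centre of its underside.
- board_mat: Blue mat fixed to the bench, 140 x 130 x 3 mm, on which the circuit board lies at the start. Origin: centre of its underside.
- board: Green circuit board, 0.07 kg, 76 (x) x 52 (y) x 3 mm, with a dark finned heatsink on its middle, 40 (x) x 24 (y) mm, z 3 to 19 mm: pinch it along the board's y. Low parts (up to 14 mm high) stand only beyond 25 mm from the middle along x. Origin: centre of the underside; z up. It fits in the dish at any yaw, some 7 mm to spare, well below the rim.
- flux_bottle: White bottle with a red cap, 48 mm across, 100 mm tall, standing. Not to be disturbed. Origin: centre of its underside.
- solder_reel: Blue reel standing on its flange, 56 mm across, 36 mm tall. Not to be disturbed. Origin: centre of its underside.
- parts_tray: Yellow open tray, 90 x 120 x 30 mm. Not to be disturbed. Origin: centre of its underside.
- screwdriver: Screwdriver, 160 mm long, lying on the bench. Not to be disturbed. Its x axis runs along it.

How it is judged:
By the outcome, as a careful person would: the job done as asked, in the order asked, and still so for the second after the job is handed in, with the robot touching nothing.
It also fails if it takes over 72 s, if anything falls off the work surface, if the arm or the gripper's body presses on something with over 40 N, if the wrist force passes 120 N, or if a joint passes its speed limit or range.

### The arm

A 6-joint arm with a two-finger parallel gripper is mounted at the origin on the work surface. World frame = base frame: x ahead of the robot, y to its left, z up, the work surface at z = 0. Lengths are in mm, angles in rad, forces in N, time in s.
With the tool pointing down it reaches from about 225 to 725 mm from the base axis. Payload 3.1 kg.
Tool frame: the origin (TCP) lies midway between the tips of the shut fingers; the grasp point (between the pads) lies 19 mm behind it; z points along the fingers, y is the line along which they close (so a half turn about z gives the same grasp; the last joint's range is limited). The gripper opens to 85 mm and grips with 20 to 120 N. Pads are 22 mm wide; open, the fingers measure 114 mm over their backs; the gripper's body (76 mm by 85 mm) begins 54 mm behind the grasp point. The pads swing forward as they close: fully open they stand 13 mm farther back than shut.
Start: joints at [-1.45, 0.048, 0.099, 1.622, 0, 1.443], TCP at [129.262, -508.831, 231.312] pointing down, gripper open.
Joint ranges: [-2.91, 2.91], [-0.99, 1.94], [-1.21, 1.42], [-2.12, 2.29], [-1.49, 1.47], [-3.14, 3.14]. Speed limits (rad/s): [2.79, 2.79, 3.14, 3.14, 3.14, 3.14].

### API

Orientations are given as a 3x3 rotation matrix whose columns are the frame's x, y, z axes.
In Python, from cell import r gives the robot as it stands.
- The arm moves only by the shell command python3 -m inch 'ROWS' [FORCE]. ROWS is JSON, a list of rows, each a list of 3 entries, a list of its own where there are three numbers: the shift along the tool's x, y, z in units of 0.3 m (1.0 is 0.3 m), then the turn about the tool's z in units of pi rad (1.0 is pi rad), then the finger opening in mm, from 0 to 85.4. A call has 1 to 20 rows; each row is the pose to reach, as a shift and turn from the pose commanded when the call began, along the tool's axes at that moment, turning the shorter way round; what a row does not reach only later rows make up. A row lasts 1/8 s, in which the tool goes at most 62.5 mm and 10.7 degrees, less where a joint would pass 70% of its speed; a pose out of reach is approached as far as the arm can. A call with a number of a shift or a turn outside -1 to 1 is refused whole. A call with a gripper value outside its range is refused whole. The fingers move at their own pace and stop on an object; FORCE is the grip in N (left out, the last holds). Time passes only in rows, so rows that repeat a pose let the fingers close. It gives the time, the measured TCP pose, the force, the opening and the grip force at its end, in the units of the state.
- r.state(): the state, without advancing time (a new reading comes with each control period).
- r.capture(name): name is "scene" or "top" or "wrist"; returns a dict with "pixels" (384x512x3 uint8, red, green, blue), "intrinsics" (3x3 intrinsics, pixels), "view" (4x4, takes a point from world to camera coordinates). Camera axes: x right, y down, z forward; pixel columns grow to the right and rows downward; lengths in mm; the calibration is good to about 2 mm. The wrist camera is an equidistant fisheye: a pixel r from the principal point sees the ray r / f radians off the axis. A picture is of the moment at which its call begins. There is no depth.
- r.job_done(): hands the job in; it is judged then, once.
Trained networks look in a picture, given as the dict that the camera call returned (one of the last four; its "shot" number tells which), for a name from the list of things; names that differ only in an ending like _2 or _b are one class to them, and where a whole thing is asked for, a point or a joint stands for the part that bears it (a point fixed in the world has none). Each returns a list of dicts, best first, with "p" (0 to 1); they miss things now and then, are a little off and sometimes report something else, mostly with a low value. They report only what shows in the picture. A call takes as long as a camera call.
- r.look_for(picture, thing): "at" ([x, y, z] in mm, in world coordinates, good to about 4 mm: the middle of the surface that is visible of it).
- r.landmark_of(picture, thing): "at" ([x, y, z] in mm, in world coordinates, good to about 4 mm: a listed point, or the origin of a listed thing).
The state is a dict: "time_s": time; "joint_positions": joint angles; "dq": joint speeds; "tau": joint torques, N m; "tcp_pos": TCP position; "ee_rot": TCP orientation; "ft_force": force on the tool from outside, world axes, zero at the start; "torque": the same for the moment, N m; "width": finger opening in mm; "gripper_force": force on a finger pad.
Only numpy, scipy, OpenCV 4.12 (cv2) and the standard library are available. Lean on these libraries where they do the work, as an engineer would, in place of code of your own. Each camera call takes 0.05 s, during which the arm holds its last target. There are 200 camera calls.

## Working session

There is one attempt and no reset: what is moved stays moved. The work goes in short steps, Python scripts to look and compute and a shell command to move; the robot and the scene stay as the last step left them, time stands still between calls to the robot, and variables do not carry over. Pictures are saved under pics/ and viewed, at most 13 in all, crops included, and the job is handed in when it is done.

```bash
ls; mkdir -p pics; cat > h.py <<'E'
import numpy as np, cv2, json
from cell import r
def save(p,n): cv2.imwrite('pics/'+n, cv2.cvtColor(p['pixels'],cv2.COLOR_RGB2BGR))
def look(cams,names,mark=True):
    for c in cams:
        p=r.capture(c)
        for n in names:
            try:
                a=r.landmark_of(p,n)[:2] if mark else r.look_for(p,n)[:2]
                print(c,n,[(np.round(d['at'],0).tolist(),round(d['p'],2)) for d in a])
            except Exception as e: print(n,e)
def px(p,pt):
    q=p['view']@np.r_[pt,1]; k=p['intrinsics']@(q[:3]/q[2]); return k[:2]
def plane(p,u,v,z):
    "pinhole pixel to world at height z"
    K=p['intrinsics'];V=p['view'];d=np.linalg.solve(K,[u,v,1.]);R=V[:3,:3];c=-R.T@V[:3,3];w=R.T@d
    return c+w*(z-c[2])/w[2]
E
python3 - <<'E'
from h import *
s=r.state();print(s['time_s'],s['tcp_pos'],np.round(s['ee_rot'],3).tolist(),s['width'])
look(['top','scene'],['dish','lid','lid_tab','lid_far_edge','lid_pad','board','board_mat','flux_bottle','solder_reel','parts_tray','screwdriver'])
p=r.capture('top');save(p,'top.png');print(p['intrinsics'],np.round(p['view'],3))
E
```

```text
pics
0.0 [ 129.18982679 -508.2167047   230.12564626] [[0.969, 0.246, -0.0], [0.246, -0.969, 0.002], [0.0, -0.002, -1.0]] 85.60178868127453
top dish [([564.0, 298.0, 3.0], 0.63), ([517.0, -19.0, 0.0], 0.38)]
top lid [([529.0, -259.0, 18.0], 0.91)]
top lid_tab [([493.0, -236.0, 45.0], 0.67)]
top lid_far_edge [([584.0, -284.0, 26.0], 0.77)]
top lid_pad [([514.0, -18.0, -1.0], 0.67), ([739.0, 264.0, -0.0], 0.34)]
top board [([566.0, 300.0, 3.0], 0.72)]
top board_mat [([592.0, 289.0, -5.0], 0.76)]
top flux_bottle [([739.0, 264.0, 3.0], 0.89), ([534.0, -260.0, 20.0], 0.59)]
top solder_reel [([742.0, 128.0, 1.0], 0.84)]
top parts_tray [([762.0, -56.0, -2.0], 0.7)]
top screwdriver [([735.0, -284.0, -5.0], 0.8)]
scene dish [([534.0, -253.0, 3.0], 0.75)]
scene lid [([534.0, -260.0, 24.0], 0.91)]
scene lid_tab []
scene lid_far_edge [([762.0, -50.0, 2.0], 0.39)]
scene lid_pad [([510.0, -15.0, 1.0], 0.76)]
scene board [([572.0, 302.0, 8.0], 0.6)]
scene board_mat [([589.0, 288.0, -0.0], 0.66)]
scene flux_bottle [([740.0, 267.0, 4.0], 0.77)]
scene solder_reel [([746.0, 126.0, -2.0], 0.67), ([534.0, -260.0, 18.0], 0.67)]
scene parts_tray [([763.0, -53.0, 1.0], 0.63)]
scene screwdriver [([734.0, -284.0, -1.0], 0.84)]
[[424.16219409   0.         259.88694649]
 [  0.         424.16219409 188.72247457]
 [  0.           0.           1.        ]] [[ 1.50000e-02 -1.00000e+00 -2.00000e-02 -9.52700e+00]
 [-9.84000e-01 -1.10000e-02 -1.81000e-01  6.09721e+02]
 [ 1.80000e-01  2.20000e-02 -9.83000e-01  9.88099e+02]
 [ 0.00000e+00  0.00000e+00  0.00000e+00  1.00000e+00]]
```

View pics/top.png

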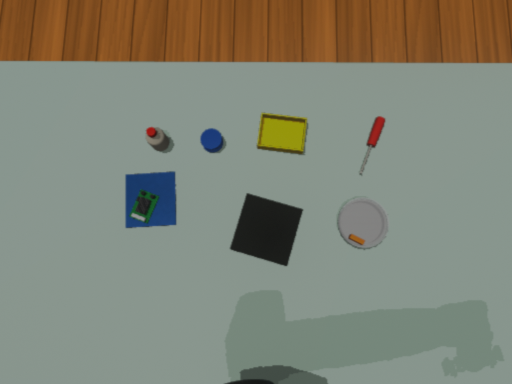

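```bash
cat >> h.py <<'E'
def go(t,yaw=None,s=None):
    "shift/turn units to bring TCP to t with tool y axis at world angle yaw (deg, mod 180)"
    s=s or r.state(); R=np.array(s['ee_rot']); d=R.T@(np.array(t,float)-s['tcp_pos'])/300
    u=0
    if yaw is not None:
        c=np.degrees(np.arctan2(R[1,1],R[0,1])); a=(c-yaw+90)%180-90; u=a/180
    print('shift',np.round(d,3).tolist(),'turn',round(u,3),'j6',round(s['joint_positions'][5],2))
def blob(p,lo,hi,n=1):
    m=cv2.inRange(cv2.cvtColor(p['pixels'],cv2.COLOR_RGB2HSV),lo,hi)
    k,l,st,c=cv2.connectedComponentsWithStats(m); i=np.argsort(-st[1:,4])[:n]+1
    out=[]
    for j in i:
        pts=np.argwhere(l==j)[:,::-1].astype(np.float32); out.append((c[j],st[j,4],cv2.boxPoints(cv2.minAreaRect(pts))))
    return out
E
python3 - <<'E'
from h import *
p=r.capture('top')
for lo,hi,z in [((8,150,120),(18,255,255),40),((45,80,40),(80,255,255),6)]:
    for c,a,b in blob(p,lo,hi,3)[:2]: print(c,a,plane(p,*c,z)[:2].round(),[plane(p,*q,z)[:2].round().tolist() for q in b])
go([493,-236,230],62)
E
python3 -m inch '[[[0.5,-0.2,0],0.06,85],[[0.5,-0.2,0],0.12,85],[[0.7,-0.29,0],0.18,85],[[0.7,-0.29,0],0.234,85],[[0.7,-0.29,0],0.234,85],[[0.7,-0.29,0],0.234,85]]'
python3 -c "
from h import *
go([500,-240,200],62)"
```

```text
[457.28094303  30.59626719] 2036 [1045. -519.] [[1135.0, -476.0], [1142.0, -564.0], [958.0, -562.0], [952.0, -476.0]]
[387.83875814  30.67200801] 1997 [1044. -336.] [[1135.0, -293.0], [1139.0, -380.0], [958.0, -378.0], [954.0, -294.0]]
[145.59259259 204.996633  ] 297 [573. 293.] [[545.0, 333.0], [615.0, 310.0], [596.0, 261.0], [527.0, 285.0]]
[135. 218.] 1 [539. 318.] [[539.0, 318.0], [539.0, 318.0], [539.0, 318.0], [539.0, 318.0]]
shift [1.399, -0.583, 0.004] turn 0.235 j6 1.44
time_s: 2.05
tcp_pos: [312.0, -372.2, 231.4]
ee_rot: [[0.885, -0.465, -0.0], [-0.465, -0.885, -0.0], [0.0, 0.0, -1.0]]
ft_force: [-0.7, -0.6, -0.0]
width: 85.0
gripper_force: 0.0
shift [0.35, -0.682, 0.105] turn 0.002 j6 2.61
```

```bash
python3 -m inch '[[[0.17,-0.34,0.05],0,85],[[0.35,-0.68,0.1],0,85],[[0.35,-0.68,0.1],0,85],[[0.35,-0.68,0.1],0,85],[[0.35,-0.68,0.1],0,85]]'
python3 - <<'E'
from h import *
p=r.capture('wrist');save(p,'w1.png');print(p['intrinsics'][:2],np.round(p['view'],2).tolist())
for n in ['lid','lid_tab','lid_far_edge','lid_tab_edge','dish']:
    print(n,[(np.round(d['at'],0).tolist(),round(d['p'],2)) for d in r.landmark_of(p,n)[:2]])
look(['top','scene'],['lid','lid_tab','lid_far_edge','lid_tab_edge'])
print(r.state()['tcp_pos'],r.state()['ft_force'])
E
```

```text
time_s: 2.68
tcp_pos: [500.7, -240.3, 200.0]
ee_rot: [[0.886, -0.464, -0.001], [-0.464, -0.886, 0.001], [-0.002, -0.0, -1.0]]
ft_force: [0.2, -0.1, -0.9]
width: 84.9
gripper_force: 0.0
[[297.31863964   0.         258.15944619]
 [  0.         297.31863964 185.74388729]] [[-0.46, -0.89, -0.0, 19.94], [-0.85, 0.45, 0.26, 509.73], [-0.23, 0.12, -0.96, 493.92], [0.0, 0.0, 0.0, 1.0]]
lid [([532.0, -256.0, 24.0], 0.89)]
lid_tab [([485.0, -238.0, 42.0], 0.57)]
lid_far_edge [([584.0, -284.0, 31.0], 0.6)]
lid_tab_edge [([481.0, -230.0, 30.0], 0.63)]
dish []
top lid [([530.0, -258.0, 20.0], 0.92)]
top lid_tab [([489.0, -235.0, 44.0], 0.77)]
top lid_far_edge [([584.0, -284.0, 24.0], 0.76)]
top lid_tab_edge [([479.0, -230.0, 27.0], 0.92)]
scene lid [([534.0, -260.0, 20.0], 0.94)]
scene lid_tab [([493.0, -236.0, 42.0], 0.84), ([479.0, -228.0, 26.0], 0.4)]
scene lid_far_edge []
scene lid_tab_edge [([478.0, -229.0, 22.0], 0.63)]
[ 499.5107034  -241.50977772  201.31197286] [ 0.16190673 -0.88425073  0.74435172]
```

View pics/w1.png

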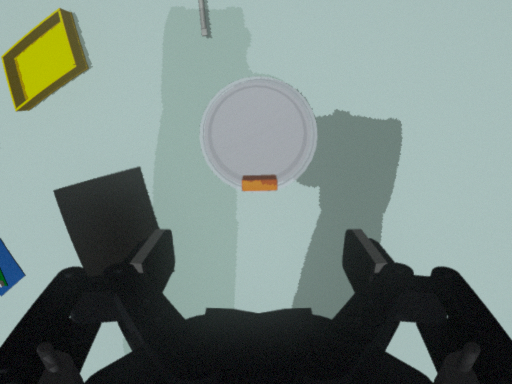

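```bash
cat >> h.py <<'E'
def fish(p,u,v,z):
    K=p['intrinsics'];V=p['view'];x=(u-K[0,2])/K[0,0];y=(v-K[1,2])/K[1,1];t=np.hypot(x,y)
    d=np.array([x/t*np.sin(t),y/t*np.sin(t),np.cos(t)]);R=V[:3,:3];c=-R.T@V[:3,3];w=R.T@d
    return c+w*(z-c[2])/w[2]
E
python3 - <<'E'
from h import *
p=r.capture('wrist')
h=cv2.cvtColor(p['pixels'],cv2.COLOR_RGB2HSV)
for c,a,b in blob(p,(5,150,60),(18,255,255)): 
    print('orange',c,a,b.tolist())
    print(p['pixels'][int(b[:,1].min()):int(b[:,1].max())+1,int(c[0])].tolist())
# lid outer circle: gray/white low sat
x0,y0,x1,y1=190,65,330,200
g=cv2.Canny(p['pixels'][y0:y1,x0:x1],30,80)
ci=cv2.HoughCircles(cv2.cvtColor(p['pixels'],cv2.COLOR_RGB2GRAY),cv2.HOUGH_GRADIENT,1,5,param1=80,param2=15,minRadius=45,maxRadius=65)
for q in ci[0][:4]: print(q, fish(p,q[0],q[1],31).round(1))
for u,v in [(242,176),(277,176),(242,191),(277,191)]:print(fish(p,u,v,53).round(1),fish(p,u,v,31).round(1))
E
```

```text
orange [257.21965318 184.04046243] 346 [[241.0, 179.0], [274.0, 179.0], [274.0, 189.0], [241.0, 189.0]]
[[145, 87, 53], [174, 119, 52], [184, 130, 54], [188, 132, 58], [187, 134, 55], [185, 128, 56], [185, 127, 54], [187, 130, 58], [186, 127, 53], [188, 127, 54], [183, 120, 68]]
[258.5 132.5  57.3] [ 534.7 -259.9   31. ]
[252.5 137.5  53.4] [ 532.9 -251.9   31. ]
[251.5 130.5  53.3] [ 540.  -254.4   31. ]
[262.5 129.5  52.3] [ 535.5 -265.1   31. ]
[ 505.4 -225.7   53. ] [ 501.4 -222.2   31. ]
[ 489.  -256.8   53. ] [ 483.7 -255.7   31. ]
[ 491.6 -218.1   53. ] [ 486.6 -214.    31. ]
[ 474.9 -249.7   53. ] [ 468.6 -248.    31. ]
```

```bash
python3 -c "
from h import *
go([492,-237,34],62.3)"
python3 -m inch '[[[-0.02,-0.015,0.2],0,50],[[-0.03,-0.02,0.4],0,50],[[-0.03,-0.02,0.45],0,50],[[-0.03,-0.02,0.45],0,50],[[-0.03,-0.02,0.45],0,50]]' 20
python3 - <<'E'
from h import *
p=r.capture('wrist');save(p,'w2.png')
go([492,-237,34],62.3)
E
```

```text
shift [-0.029, -0.001, 0.558] turn -0.001 j6 3.06
time_s: 4.15
tcp_pos: [496.9, -233.7, 69.9]
ee_rot: [[0.884, -0.467, 0.005], [-0.467, -0.884, -0.003], [0.006, 0.001, -1.0]]
ft_force: [0.3, -1.0, 0.8]
width: 50.2
gripper_force: 0.0
shift [-0.01, 0.017, 0.12] turn -0.001 j6 3.07
```

View pics/w2.png

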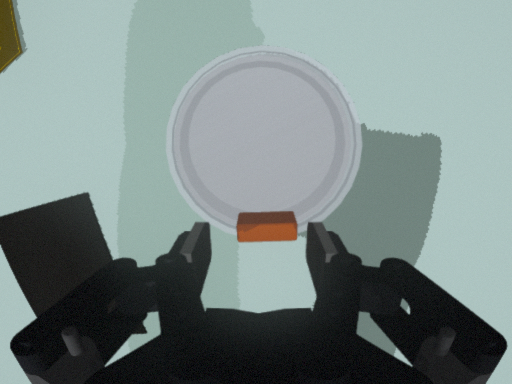

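```bash
python3 - <<'E'
from h import *
p=r.capture('wrist');V=p['view'];print('cam',-V[:3,:3].T@V[:3,3])
for u,v in [(238,213),(297,212),(267,221),(267,226),(267,241)]:print(u,v,fish(p,u,v,53).round(1),fish(p,u,v,31).round(1))
print(p['pixels'][208:246,267,0].tolist())
E
```

```text
cam [ 555.06535532 -263.85395304  213.24621543]
238 213 [ 508.9 -226.4   53. ] [ 502.5 -221.2   31. ]
297 212 [ 493.5 -256.6   53. ] [ 485.  -255.6   31. ]
267 221 [ 496.7 -238.8   53. ] [ 488.7 -235.4   31. ]
267 226 [ 493.9 -237.4   53. ] [ 485.5 -233.8   31. ]
267 241 [ 485.3 -233.    53. ] [ 475.7 -228.7   31. ]
[163, 167, 161, 149, 110, 98, 96, 98, 96, 96, 99, 95, 94, 96, 101, 113, 138, 153, 165, 163, 162, 161, 164, 160, 160, 162, 157, 159, 158, 158, 159, 159, 153, 157, 172, 173, 172, 172]
```

```bash
python3 -c "
from h import *
go([490.5,-235.8,34],62.6)"
```

```text
shift [-0.016, 0.016, 0.12] turn -0.003 j6 3.07
```

```bash
python3 -m inch '[[[-0.016,0.016,0.04],-0.003,50],[[-0.016,0.016,0.12],-0.003,50],[[-0.016,0.016,0.12],-0.003,50],[[-0.016,0.016,0.12],-0.003,39],[[-0.016,0.016,0.12],-0.003,37],[[-0.016,0.016,0.12],-0.003,37],[[-0.016,0.016,0.12],-0.003,36]]' 20
python3 -m inch '[[[0,0,0],0,35.5],[[0,0,0],0,35.5],[[0,0,0],0,35.5]]' 20
python3 -m inch '[[[0,0,0],0,35],[[0,0,0],0,35]]' 20
```

```text
time_s: 5.12
tcp_pos: [487.9, -234.3, 30.7]
ee_rot: [[0.888, -0.459, -0.0], [-0.459, -0.888, -0.001], [0.0, 0.001, -1.0]]
ft_force: [-1.1, -0.0, 0.9]
width: 35.8
gripper_force: 2.3
time_s: 5.5
tcp_pos: [488.0, -234.3, 30.8]
ee_rot: [[0.888, -0.459, 0.0], [-0.459, -0.888, -0.001], [0.0, 0.001, -1.0]]
ft_force: [-2.5, 0.4, 3.9]
width: 36.1
gripper_force: 12.2
time_s: 5.75
tcp_pos: [488.0, -234.3, 30.8]
ee_rot: [[0.888, -0.459, 0.0], [-0.459, -0.888, -0.001], [0.0, 0.0, -1.0]]
ft_force: [-2.8, -1.4, 5.8]
width: 35.5
gripper_force: 20.0
```

```bash
python3 -m inch '[[[0,0,0],0,37.5],[[0.008,0,-0.008],0,37.5],[[0.008,0,-0.008],0,37],[[0.008,0,-0.008],0,36.3],[[0.008,0,-0.008],0,36],[[0.008,0,-0.008],0,36]]' 20
python3 -m inch '[[[0.001,0,-0.005],0,36],[[0.002,0,-0.01],0,36],[[0.003,0,-0.015],0,36],[[0.003,0,-0.015],0,36]]' 20
python3 - <<'E'
from h import *
look(['top','scene','wrist'],['lid','lid_tab','lid_far_edge','lid_tab_edge'])
p=r.capture('scene');save(p,'s1.png');print(px(p,[534,-259,30]))
E
```

```text
time_s: 6.5
tcp_pos: [490.0, -235.1, 32.5]
ee_rot: [[0.888, -0.459, -0.0], [-0.459, -0.888, 0.0], [-0.0, -0.0, -1.0]]
ft_force: [0.6, -1.4, -0.3]
width: 36.2
gripper_force: 1.8
time_s: 7.0
tcp_pos: [490.9, -235.5, 37.4]
ee_rot: [[0.888, -0.459, 0.0], [-0.459, -0.888, -0.0], [0.0, -0.0, -1.0]]
ft_force: [-0.5, -0.0, -1.2]
width: 36.3
gripper_force: 1.5
top lid [([536.0, -260.0, 21.0], 0.63)]
top lid_tab [([488.0, -237.0, 47.0], 0.7)]
top lid_far_edge [([586.0, -284.0, 25.0], 0.68)]
top lid_tab_edge [([478.0, -233.0, 34.0], 0.92)]
scene lid [([534.0, -261.0, 23.0], 0.66)]
scene lid_tab [([492.0, -235.0, 48.0], 0.79)]
scene lid_far_edge [([583.0, -285.0, 24.0], 0.97)]
scene lid_tab_edge []
wrist lid [([530.0, -256.0, 22.0], 0.66)]
wrist lid_tab [([493.0, -238.0, 46.0], 0.72)]
wrist lid_far_edge [([583.0, -284.0, 33.0], 0.83)]
wrist lid_tab_edge [([485.0, -226.0, 36.0], 0.58)]
[175.94215526 251.66146796]
```

View pics/s1.png

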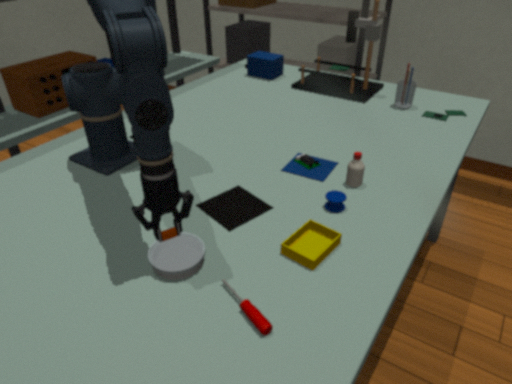

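```bash
python3 -m inch '[[[0.001,0,-0.006],0,36],[[0.003,0,-0.012],0,36],[[0.005,0,-0.018],0,36],[[0.006,0,-0.024],0,36],[[0.008,0,-0.03],0,36],[[0.009,0,-0.036],0,36],[[0.01,0,-0.043],0,36],[[0.01,0,-0.043],0,36],[[0.01,0,-0.043],0,36]]' 20
python3 - <<'E'
from h import *
look(['top','scene','wrist'],['lid','lid_tab','lid_far_edge','lid_tab_edge'])
p=r.capture('wrist');save(p,'w3.png')
q=r.capture('scene')['pixels'][180:300,110:260];q=cv2.resize(q,None,fx=3,fy=3,interpolation=2);w=cv2.resize(p['pixels'],(340,255));m=np.zeros((360,790,3),np.uint8);m[:,:450]=q;m[:255,450:]=w
cv2.imwrite('pics/c3.png',m[...,::-1])
E
```

```text
time_s: 8.93
tcp_pos: [493.5, -236.9, 50.1]
ee_rot: [[0.888, -0.459, 0.0], [-0.459, -0.888, -0.0], [0.0, -0.0, -1.0]]
ft_force: [-0.2, 0.3, -0.5]
width: 36.1
gripper_force: 0.6
top lid [([532.0, -257.0, 31.0], 0.64)]
top lid_tab [([494.0, -236.0, 62.0], 0.63)]
top lid_far_edge [([582.0, -284.0, 24.0], 0.85)]
top lid_tab_edge [([481.0, -232.0, 48.0], 0.94)]
scene lid [([534.0, -260.0, 30.0], 0.89)]
scene lid_tab [([492.0, -235.0, 60.0], 0.79)]
scene lid_far_edge [([584.0, -286.0, 24.0], 0.69)]
scene lid_tab_edge [([481.0, -229.0, 43.0], 0.57), ([735.0, -285.0, -3.0], 0.4)]
wrist lid [([532.0, -256.0, 31.0], 0.81)]
wrist lid_tab []
wrist lid_far_edge [([583.0, -285.0, 28.0], 0.82)]
wrist lid_tab_edge [([483.0, -228.0, 47.0], 0.94)]
```

View pics/c3.png

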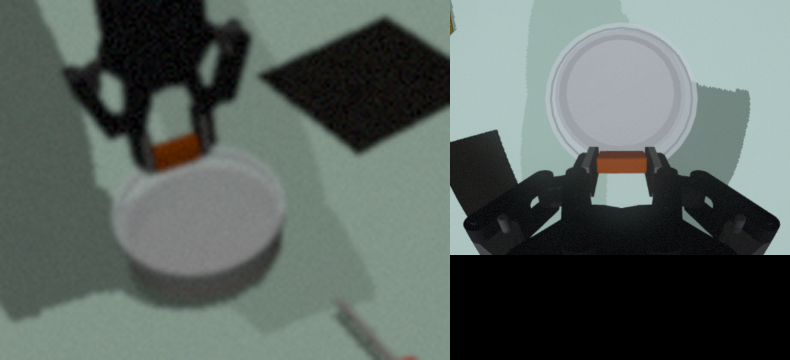

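```bash
python3 -m inch '[[[0,0,0],0,36],[[0,0,0],0,36],[[0,0,0],0,36],[[0,0,0],0,36],[[0,0,0],0,36],[[0,0,0],0,36],[[0,0,0],0,36],[[0,0,0],0,36],[[0,0,0],0,35],[[0,0,0],0,34],[[0,0,0],0,33],[[0,0,0],0,33],[[0,0,-0.01],0,33],[[0,0,-0.02],0,33],[[0,0,-0.03],0,33],[[0,0,-0.04],0,33],[[0,0,-0.05],0,33],[[0,0,-0.05],0,33]]' 40
python3 - <<'E'
from h import *
look(['top','scene','wrist'],['lid','lid_far_edge','lid_tab_edge','lid_pad'])
E
```

```text
time_s: 12.02
tcp_pos: [493.8, -237.1, 65.6]
ee_rot: [[0.888, -0.459, 0.001], [-0.459, -0.888, -0.0], [0.001, 0.0, -1.0]]
ft_force: [-0.3, 0.4, -2.1]
width: 34.9
gripper_force: 39.9
top lid [([532.0, -261.0, 44.0], 0.71)]
top lid_far_edge [([588.0, -284.0, 43.0], 0.94)]
top lid_tab_edge [([478.0, -233.0, 60.0], 0.89)]
top lid_pad [([520.0, -19.0, -1.0], 0.84)]
scene lid [([534.0, -258.0, 42.0], 0.55)]
scene lid_far_edge [([583.0, -287.0, 38.0], 0.77)]
scene lid_tab_edge [([478.0, -227.0, 57.0], 0.93)]
scene lid_pad [([512.0, -15.0, 4.0], 0.58), ([570.0, 297.0, 6.0], 0.27)]
wrist lid [([531.0, -254.0, 43.0], 0.74)]
wrist lid_far_edge [([580.0, -284.0, 42.0], 0.63)]
wrist lid_tab_edge [([484.0, -232.0, 61.0], 0.59)]
wrist lid_pad [([518.0, -20.0, -1.0], 0.65)]
```

```bash
python3 -m inch '[[[0,0,-0.01],0,33],[[-0.02,-0.03,-0.01],0,33],[[-0.05,-0.08,-0.01],-0.02,33],[[-0.09,-0.14,-0.01],-0.04,33],[[-0.14,-0.21,-0.01],-0.07,33],[[-0.19,-0.28,-0.01],-0.1,33],[[-0.24,-0.36,-0.01],-0.13,33],[[-0.29,-0.44,-0.01],-0.16,33],[[-0.33,-0.5,-0.01],-0.18,33],[[-0.36,-0.55,-0.01],-0.2,33],[[-0.38,-0.575,-0.01],-0.2,33],[[-0.394,-0.592,-0.01],-0.2,33],[[-0.394,-0.592,-0.01],-0.2,33],[[-0.394,-0.592,-0.01],-0.2,33]]' 40
python3 - <<'E'
from h import *
look(['top','scene','wrist'],['lid','lid_far_edge','lid_tab_edge','lid_pad'])
p=r.capture('wrist');save(p,'w4.png')
s=r.state();print(s['joint_positions'])
E
```

```text
time_s: 14.52
tcp_pos: [470.2, -25.4, 68.1]
ee_rot: [[0.989, 0.15, 0.0], [0.15, -0.989, -0.0], [0.0, 0.0, -1.0]]
ft_force: [0.0, -0.3, -1.4]
width: 35.1
gripper_force: 40.1
top lid [([565.0, 300.0, 0.0], 0.35)]
top lid_far_edge []
top lid_tab_edge []
top lid_pad []
scene lid [([514.0, -20.0, 46.0], 0.58)]
scene lid_far_edge [([569.0, -15.0, 40.0], 0.73)]
scene lid_tab_edge [([456.0, -24.0, 58.0], 0.65)]
scene lid_pad [([509.0, -14.0, 2.0], 0.95)]
wrist lid [([512.0, -16.0, 50.0], 0.76)]
wrist lid_far_edge [([570.0, -10.0, 43.0], 0.92)]
wrist lid_tab_edge [([459.0, -24.0, 65.0], 0.63)]
wrist lid_pad []
[-1.95435752e-01 -6.53589040e-02 -3.39056161e-01  1.29708822e+00
  3.24819619e-05  2.79471754e+00]
```

View pics/w4.png

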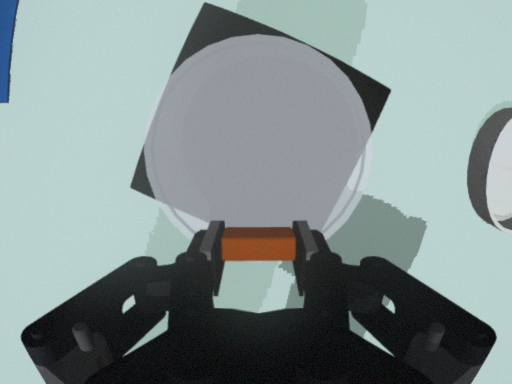

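```bash
python3 - <<'E'
from h import *
p=r.capture('wrist')
a,b,c=[fish(p,u,v,3) for u,v in [(390,91),(131,186),(205,2)]]
print(a,b,c,(a+b)/2, np.linalg.norm(a-c),np.linalg.norm(b-c))
E
```

```text
[ 566.21862135 -108.04408243    3.        ] [465.25788757  73.90202639   3.        ] [607.46671499  34.30566411   3.        ] [515.73825446 -17.07102802   3.        ] 148.2054505424882 147.6185032504126
```

```bash
python3 -m inch '[[[0,0,0.03],0,33],[[0,0,0.06],0,33],[[0,0,0.085],0,33],[[0,0,0.1],0,33],[[0,0,0.11],0,33],[[0,0,0.116],0,33],[[0,0,0.116],0,35],[[0,0,0.116],0,36],[[0,0,0.116],0,36],[[-0.001,0,0.122],0,36],[[-0.003,0,0.13],0,36],[[-0.005,0,0.138],0,36],[[-0.007,0,0.146],0,36],[[-0.009,0,0.154],0,36],[[-0.011,0,0.162],0,36],[[-0.013,0,0.17],0,36],[[-0.013,0,0.176],0,36],[[-0.013,0,0.176],0,36]]' 20
python3 - <<'E'
from h import *
look(['scene','wrist'],['lid','lid_far_edge','lid_tab_edge'])
E
```

```text
time_s: 17.62
tcp_pos: [466.0, -25.5, 15.0]
ee_rot: [[0.989, 0.151, -0.0], [0.151, -0.989, -0.0], [-0.0, -0.0, -1.0]]
ft_force: [0.9, -0.8, -0.1]
width: 35.9
gripper_force: 0.5
scene lid []
scene lid_far_edge [([568.0, -14.0, 6.0], 0.59)]
scene lid_tab_edge [([455.0, -24.0, 7.0], 0.62)]
wrist lid [([513.0, -18.0, 2.0], 0.91)]
wrist lid_far_edge [([569.0, -13.0, 11.0], 0.66)]
wrist lid_tab_edge [([458.0, -24.0, 11.0], 0.81)]
```

```bash
python3 -m inch '[[[0,0,0],0,45],[[0,0,0],0,55],[[0,0,-0.1],0,55],[[0,0,-0.25],0,80],[[0,-0.1,-0.45],-0.05,85],[[0.1,-0.25,-0.5],-0.1,85],[[0.2,-0.4,-0.5],-0.16,85],[[0.3,-0.6,-0.5],-0.22,85],[[0.4,-0.8,-0.5],-0.28,85],[[0.5,-1,-0.5],-0.34,85],[[0.5,-1,-0.5],-0.4,85],[[0.5,-1,-0.5],-0.46,85],[[0.5,-1,-0.5],-0.52,85],[[0.5,-1,-0.5],-0.58,85],[[0.5,-1,-0.5],-0.64,85],[[0.5,-1,-0.5],-0.7,85],[[0.5,-1,-0.5],-0.76,85],[[0.5,-1,-0.5],-0.81,85],[[0.5,-1,-0.5],-0.85,85],[[0.5,-1,-0.5],-0.85,85]]' 20
python3 - <<'E'
from h import *
p=r.capture('wrist');save(p,'w5.png')
for n in ['board','board_mat']:
    print(n,[(np.round(d['at'],0).tolist(),round(d['p'],2)) for d in r.landmark_of(p,n)[:2]])
for c,a,b in blob(p,(45,80,30),(80,255,255)): print(c,a,b.tolist(),[fish(p,*q,6)[:2].round(1).tolist() for q in b])
E
```

```text
time_s: 20.52
tcp_pos: [569.2, 293.7, 165.2]
ee_rot: [[-0.949, 0.316, -0.0], [0.316, 0.949, -0.0], [0.0, -0.0, -1.0]]
ft_force: [0.1, 0.1, -0.8]
width: 85.1
gripper_force: 0.0
board [([564.0, 299.0, 4.0], 0.74)]
board_mat []
[261.53556034 169.57543103] 1856 [[237.85646057128906, 203.61427307128906], [239.0255889892578, 133.4670867919922], [289.09503173828125, 134.3015899658203], [287.9259033203125, 204.4487762451172]] [[596.8, 262.0], [526.4, 288.0], [543.2, 336.1], [614.7, 312.8]]
```

View pics/w5.png

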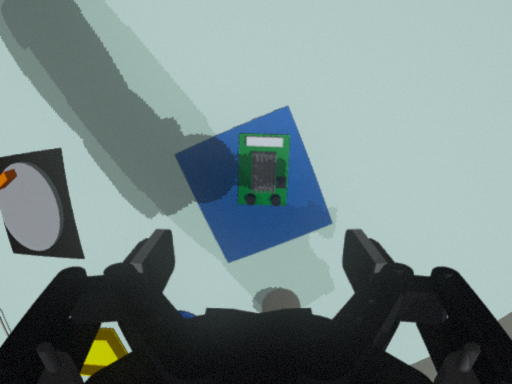

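```bash
python3 -c "
from h import *
go([570.3,299.7,60],71)"
python3 -m inch '[[[0,0.01,0.15],0.003,50],[[0,0.02,0.3],0.003,50],[[0,0.02,0.35],0.003,50],[[0,0.02,0.35],0.003,50],[[0,0.02,0.35],0.003,50]]'
python3 - <<'E'
from h import *
p=r.capture('wrist')
for c,a,b in blob(p,(45,80,30),(80,255,255)):
    w=np.array([fish(p,*q,6)[:2] for q in b]);print(c,a,b.round().tolist(),w.round(1).tolist(),w.mean(0))
go([570.3,299.7,9],71)
E
```

```text
shift [0.003, 0.02, 0.351] turn 0.003 j6 0.69
time_s: 21.3
tcp_pos: [572.7, 300.0, 62.9]
ee_rot: [[-0.946, 0.324, 0.004], [0.324, 0.946, 0.001], [-0.003, 0.003, -1.0]]
ft_force: [0.8, -0.2, 0.4]
width: 50.5
gripper_force: 0.0
[253.12664671 190.23592814] 3340 [[219.0, 145.0], [293.0, 145.0], [293.0, 246.0], [219.0, 246.0]] [[526.2, 288.4], [542.5, 335.8], [614.9, 313.8], [596.9, 261.1]] [570.14951443 299.77979995]
shift [0.008, -0.005, 0.181] turn 0.001 j6 0.71
```

```bash
python3 -m inch '[[[0.005,0,0.06],0,45],[[0.005,0,0.12],0,40],[[0.005,0,0.165],0,40],[[0.005,0,0.17],0,40],[[0.005,0,0.17],0,40],[[0.005,0,0.17],0,32],[[0.005,0,0.17],0,26],[[0.005,0,0.17],0,23],[[0.005,0,0.17],0,21],[[0.005,0,0.17],0,21],[[0.005,0,0.17],0,21]]' 25
```

```text
time_s: 22.72
tcp_pos: [570.4, 300.2, 10.3]
ee_rot: [[-0.946, 0.323, 0.002], [0.323, 0.946, 0.001], [-0.001, 0.001, -1.0]]
ft_force: [-0.1, 0.3, 5.4]
width: 23.3
gripper_force: 25.5
```

```bash
python3 -m inch '[[[0,0,-0.03],0,21],[[0,0,-0.08],0,21],[[0,0,-0.08],0,21]]' 25
python3 - <<'E'
from h import *
look(['wrist','scene'],['board'])
p=r.capture('wrist')
for c,a,b in blob(p,(45,80,30),(80,255,255)): print(c,a,b.round().tolist())
go([534,-259,90])
E
```

```text
time_s: 23.1
tcp_pos: [571.0, 300.5, 35.3]
ee_rot: [[-0.946, 0.323, 0.003], [0.323, 0.946, 0.001], [-0.003, 0.002, -1.0]]
ft_force: [0.4, -0.2, -0.2]
width: 23.1
gripper_force: 24.8
wrist board [([569.0, 302.0, 28.0], 0.82)]
scene board [([566.0, 299.0, 28.0], 0.7)]
[258.26415723 193.37641572] 3002 [[208.0, 163.0], [309.0, 163.0], [309.0, 229.0], [208.0, 229.0]]
shift [-0.491, -1.801, -0.19] turn 0 j6 0.71
```

```bash
python3 -m inch '[[[0,0,-0.15],0,21],[[-0.02,-0.05,-0.3],0,21],[[-0.05,-0.15,-0.38],0,21],[[-0.1,-0.3,-0.38],0,21],[[-0.15,-0.45,-0.38],0,21],[[-0.2,-0.6,-0.38],0,21],[[-0.25,-0.75,-0.38],0,21],[[-0.27,-0.9,-0.38],0,21]]'
python3 -m inch '[[[-0.05,-0.16,0],0,21],[[-0.1,-0.32,0],0,21],[[-0.15,-0.48,0],0,21],[[-0.2,-0.64,0],0,21],[[-0.22,-0.78,0],0,21],[[-0.22,-0.87,0],0,21],[[-0.22,-0.9,0],0,21],[[-0.22,-0.9,0],0,21],[[-0.22,-0.9,0],0,21]]'
python3 - <<'E'
from h import *
look(['wrist','scene','top'],['dish'])
p=r.capture('wrist');save(p,'w6.png')
go([534,-259,90])
E
```

```text
time_s: 24.35
tcp_pos: [558.8, 16.5, 146.7]
ee_rot: [[-0.946, 0.324, -0.0], [0.324, 0.946, -0.0], [0.0, -0.0, -1.0]]
ft_force: [0.2, 0.2, -0.5]
width: 23.1
gripper_force: 24.8
time_s: 25.48
tcp_pos: [534.5, -257.3, 147.2]
ee_rot: [[-0.947, 0.322, -0.0], [0.322, 0.947, 0.001], [0.0, 0.001, -1.0]]
ft_force: [0.1, -0.7, -0.8]
width: 23.2
gripper_force: 24.8
wrist dish [([532.0, -254.0, -2.0], 0.61)]
scene dish [([533.0, -254.0, 2.0], 0.63)]
top dish [([536.0, -253.0, -2.0], 0.94)]
shift [0.0, -0.003, 0.191] turn 0 j6 -0.23
```

View pics/w6.png

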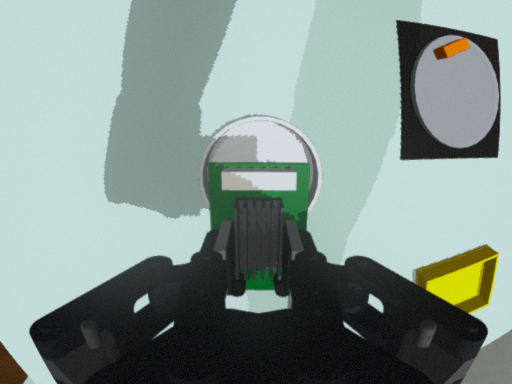

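```bash
cat >> h.py <<'E'
def ringfit(p,c0,angs,z,R,lo,hi):
    "fit centre of circle R at height z: per angle pick strongest saturation edge near R"
    from scipy.optimize import least_squares
    K=p['intrinsics'];V=p['view'];sat=cv2.GaussianBlur(cv2.cvtColor(p['pixels'],cv2.COLOR_RGB2HSV)[...,1],(3,3),0).astype(float)
    P=[]
    for a in np.radians(angs):
        rs=np.arange(lo,hi,.5);W=np.c_[c0[0]+rs*np.cos(a),c0[1]+rs*np.sin(a),0*rs+z]
        q=W@V[:3,:3].T+V[:3,3];n=np.hypot(q[:,0],q[:,1]);t=np.arctan2(n,q[:,2])
        u=K[0,2]+K[0,0]*t*q[:,0]/n;v=K[1,2]+K[1,1]*t*q[:,1]/n
        s=cv2.remap(sat,u[None].astype(np.float32),v[None].astype(np.float32),1)[0]
        g=s[6:]-s[:-6];i=g.argmax()
        if g[i]>6:P.append(np.r_[W[i+3,:2],np.degrees(a),rs[i+3],g[i]])
    P=np.array(P)
    f=least_squares(lambda x:np.hypot(P[:,0]-x[0],P[:,1]-x[1])-R,c0,loss='soft_l1')
    return f.x,np.c_[P[:,2:],f.fun].round(1)
E
python3 - <<'E'
from h import *
p=r.capture('wrist')
V=p['view'];print('cam',-V[:3,:3].T@V[:3,3])
for u,v in [(261,116),(201,175),(322,175)]:print(fish(p,u,v,28).round(1))
x,P=ringfit(p,[534,-258],np.arange(70,260,8),28,57,46,68);print(x);print(P.tolist())
E
```

```text
cam [ 471.81542616 -236.3774975   290.06627533]
[ 480.6 -236.8   28. ]
[ 513.1 -305.8   28. ]
[ 548.9 -200.6   28. ]
[ 533.99848397 -255.49000807]
[[70.0, 59.0, 24.0, -0.4], [78.0, 59.0, 19.9, -0.5], [86.0, 59.0, 19.1, -0.5], [94.0, 59.5, 19.0, -0.0], [102.0, 59.5, 19.4, 0.0], [110.0, 59.0, 19.6, -0.4], [118.0, 59.0, 19.0, -0.2], [126.0, 59.0, 18.8, -0.0], [134.0, 58.5, 16.5, -0.3], [142.0, 58.5, 12.8, -0.0], [150.0, 58.5, 11.3, 0.3], [158.0, 58.0, 11.7, 0.1], [166.0, 58.0, 12.8, 0.4], [174.0, 57.5, 14.5, 0.3], [182.0, 57.0, 15.6, 0.1], [190.0, 56.5, 14.1, -0.0], [198.0, 56.0, 16.2, -0.2], [206.0, 56.0, 19.7, 0.1], [214.0, 55.5, 24.1, -0.1], [222.0, 55.0, 25.2, -0.3], [230.0, 54.5, 23.1, -0.6], [238.0, 54.5, 24.1, -0.4], [246.0, 54.5, 24.8, -0.2], [254.0, 54.0, 24.6, -0.6]]
```

```bash
python3 -m inch '[[[0.001,0.005,0.15],0,21],[[0.001,0.005,0.28],0,21],[[0.001,0.005,0.35],0,21],[[0.001,0.005,0.38],0,21],[[0.001,0.005,0.4],0,21],[[0.001,0.005,0.42],0,21],[[0.001,0.005,0.435],0,21],[[0.001,0.005,0.443],0,21],[[0.001,0.005,0.448],0,21],[[0.001,0.005,0.448],0,21],[[0.001,0.005,0.448],0,21]]'
python3 - <<'E'
from h import *
look(['wrist','scene','top'],['board','dish'])
E
```

```text
time_s: 27.25
tcp_pos: [534.5, -257.2, 13.1]
ee_rot: [[-0.946, 0.323, 0.0], [0.323, 0.946, -0.0], [-0.0, -0.0, -1.0]]
ft_force: [0.4, -0.0, -1.3]
width: 23.4
gripper_force: 24.8
wrist board [([533.0, -257.0, 10.0], 0.6)]
wrist dish []
scene board [([530.0, -259.0, 7.0], 0.73)]
scene dish [([532.0, -254.0, 3.0], 0.72)]
top board [([528.0, -258.0, 7.0], 0.66)]
top dish [([536.0, -256.0, 2.0], 0.65)]
```

```bash
python3 -m inch '[[[0,0.003,0.001],0,21],[[0,0.005,0.002],0,21],[[0,0.005,0.004],0,21],[[0,0.005,0.005],0,21],[[0,0.005,0.005],0,21]]'
```

```text
time_s: 28.32
tcp_pos: [534.8, -255.7, 11.4]
ee_rot: [[-0.946, 0.323, -0.0], [0.323, 0.946, 0.0], [0.0, 0.0, -1.0]]
ft_force: [-0.6, 0.5, -0.3]
width: 23.7
gripper_force: 24.8
```

```bash
python3 -m inch '[[[0,0,0.002],0,21],[[0,0,0.002],0,21],[[0,0,0.002],0,23],[[0,0,0.002],0,24],[[0,0,0.002],0,28],[[0,0,0.002],0,36],[[0,0,0.002],0,42],[[0,0,0.002],0,42],[[0,0,-0.05],0,42],[[0,0,-0.15],0,42],[[0,0,-0.3],0,42],[[0,0,-0.4],0,60],[[0,0,-0.4],0,60]]'
python3 - <<'E'
from h import *
p=r.capture('wrist');save(p,'w7.png')
for c,a,b in blob(p,(45,80,30),(80,255,255)):
    w=np.array([fish(p,*q,7)[:2] for q in b]);print(c,a,b.round().tolist(),w.round(1).tolist(),w.mean(0))
x,P=ringfit(p,[534,-256],np.arange(0,360,8),28,57,46,68);print(x,len(P),abs(P[:,-1]).mean())
print(r.state()['joint_positions'])
E
```

```text
time_s: 29.95
tcp_pos: [537.4, -257.2, 136.8]
ee_rot: [[-0.946, 0.323, 0.008], [0.323, 0.946, -0.005], [-0.009, -0.002, -1.0]]
ft_force: [-0.4, 0.1, -0.1]
width: 59.9
gripper_force: 0.0
[257.57127883 168.57809224] 1908 [[232.0, 211.0], [232.0, 134.0], [287.0, 134.0], [287.0, 211.0]] [[562.5, -292.7], [492.0, -266.9], [508.3, -219.2], [579.9, -241.7]] [ 535.64968405 -255.13021803]
[ 533.6207073  -255.38667859] 45 0.24666666666666665
[-5.58990086e-01  2.22287648e-01  9.88813933e-02  1.44232409e+00
 -1.85425519e-05 -2.29751394e-01]
```

View pics/w7.png

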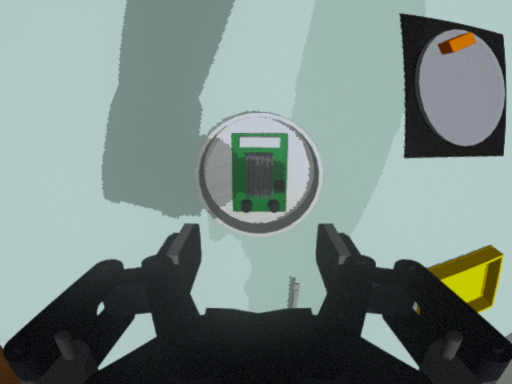

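```bash
python3 -m inch '[[[0.08,0.11,-0.02],0.05,60],[[0.2,0.28,-0.02],0.1,60],[[0.33,0.45,-0.02],0.16,60],[[0.43,0.6,-0.02],0.22,50],[[0.46,0.66,-0.02],0.28,50],[[0.46,0.66,-0.02],0.34,50],[[0.46,0.66,-0.02],0.347,50],[[0.46,0.66,-0.02],0.347,50],[[0.46,0.66,-0.02],0.347,50]]'
python3 - <<'E'
from h import *
p=r.capture('wrist');save(p,'w8.png');V=p['view'];print('cam',-V[:3,:3].T@V[:3,3])
for c,a,b in blob(p,(3,150,60),(18,255,255)): print(c,a,b.round().tolist(),[fish(p,*q,35)[:2].round(1).tolist() for q in b])
x,P=ringfit(p,[514,-18],np.arange(0,360,8),13,63,54,70);print(x,len(P),abs(P[:,-1]).mean())
for n in ['lid','lid_tab']: print(n,[(np.round(d['at'],0).tolist(),round(d['p'],2)) for d in r.landmark_of(p,n)[:1]])
E
```

```text
time_s: 31.12
tcp_pos: [467.7, -23.6, 136.6]
ee_rot: [[-0.151, 0.988, -0.002], [0.988, 0.151, 0.0], [0.001, -0.001, -1.0]]
ft_force: [-0.1, -1.1, 0.0]
width: 49.7
gripper_force: 0.0
cam [458.1682836   42.22992434 279.33653575]
[255.81558935 185.16159696] 526 [[249.0, 165.0], [262.0, 165.0], [262.0, 205.0], [249.0, 205.0]] [[457.8, -6.8], [468.6, -5.2], [474.1, -40.1], [462.9, -41.8]]
[512.64435069 -16.08380172] 16 2.93125
lid [([514.0, -16.0, 1.0], 0.91)]
lid_tab [([465.0, -28.0, 23.0], 0.67)]
```

View pics/w8.png

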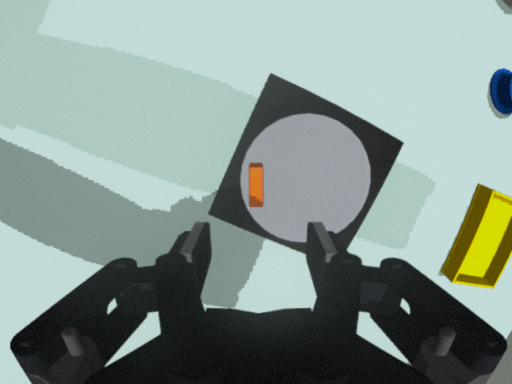

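```bash
python3 -m inch '[[[0,-0.006,0.15],0,40],[[0,-0.006,0.28],0,36],[[0,-0.006,0.36],0,36],[[0,-0.006,0.395],0,36],[[0,-0.006,0.402],0,36],[[0,-0.006,0.402],0,36],[[0,-0.006,0.402],0,36]]'
python3 - <<'E'
from h import *
p=r.capture('wrist')
for c,a,b in blob(p,(3,150,60),(18,255,255)): print(c,a,[fish(p,*q,35)[:2].round(1).tolist() for q in b])
E
```

```text
time_s: 32.15
tcp_pos: [467.7, -24.2, 18.2]
ee_rot: [[-0.151, 0.989, 0.003], [0.989, 0.151, -0.0], [-0.001, 0.002, -1.0]]
ft_force: [-0.3, 0.4, 0.1]
width: 36.5
gripper_force: 0.0
[253.51013514 244.05067568] 1776 [[457.4, -2.1], [467.6, -0.5], [474.3, -41.6], [462.9, -43.4]]
```

```bash
python3 -m inch '[[[0,-0.005,0.006],0,30],[[0,-0.005,0.008],0,22],[[0,-0.005,0.008],0,17],[[0,-0.005,0.008],0,14],[[0,-0.005,0.008],0,12.5],[[0,-0.005,0.008],0,11],[[0,-0.005,0.008],0,9],[[0,-0.005,0.008],0,9]]' 40
python3 -m inch '[[[0,0,-0.01],0,9],[[0,0,-0.03],0,9],[[0,0,-0.06],0,9],[[0,0,-0.1],0,9],[[0,0,-0.14],0,9],[[0,0,-0.16],0,9],[[0,0,-0.16],0,9],[[0,0,-0.16],0,9]]' 40
python3 - <<'E'
from h import *
p=r.capture('wrist');print(r.state()['tcp_pos'])
for n in ['lid','lid_tab_edge','lid_far_edge']: print(n,[(np.round(d['at'],0).tolist(),round(d['p'],2)) for d in r.landmark_of(p,n)[:1]])
for z in (54,58): 
  x,P=ringfit(p,[513,-16],np.arange(-90,120,6),z,63,50,74);print(z,x,len(P),abs(P[:,-1]).mean())
look(['scene'],['lid_tab_edge','lid_far_edge'])
E
```

```text
time_s: 33.2
tcp_pos: [465.2, -24.2, 14.6]
ee_rot: [[-0.151, 0.989, 0.0], [0.989, 0.151, -0.0], [-0.0, 0.0, -1.0]]
ft_force: [0.3, 0.2, 0.7]
width: 10.8
gripper_force: 39.5
time_s: 34.2
tcp_pos: [464.7, -24.1, 62.1]
ee_rot: [[-0.151, 0.989, -0.001], [0.989, 0.151, 0.0], [0.0, -0.001, -1.0]]
ft_force: [-0.5, 0.2, -2.5]
width: 11.0
gripper_force: 39.1
[464.53591955 -24.07735313  61.84861714]
lid [([513.0, -18.0, 52.0], 0.77)]
lid_tab_edge [([458.0, -27.0, 56.0], 0.74)]
lid_far_edge [([568.0, -14.0, 57.0], 0.93)]
54 [517.15861858 -16.3303375 ] 34 3.144117647058824
58 [514.4320572  -16.32308353] 34 2.3382352941176467
scene lid_tab_edge [([453.0, -26.0, 49.0], 0.75)]
scene lid_far_edge [([569.0, -13.0, 53.0], 0.61)]
```

```bash
python3 -m inch '[[[-0.03,0,0],0,9],[[-0.1,-0.01,0],0,9],[[-0.2,-0.02,0],0,9],[[-0.31,-0.02,0],0,9],[[-0.42,-0.03,0],0,9],[[-0.53,-0.04,0],0,9],[[-0.63,-0.05,0],0,9],[[-0.71,-0.051,0],0,9],[[-0.77,-0.051,0],0,9],[[-0.8,-0.051,0],0,9],[[-0.8,-0.051,0],0,9],[[-0.8,-0.051,0],0,9]]'
python3 - <<'E'
from h import *
p=r.capture('wrist');save(p,'w9.png');print(r.state()['joint_positions'][5])
x,P=ringfit(p,[533.3,-256],np.arange(0,360,6),60.5,63,50,74);print(x,len(P),abs(P[:,-1]).mean(),P[:,[0,1,3]].tolist())
q=r.capture('top')
w=cv2.resize(q['pixels'][170:280,300:420],None,fx=3,fy=3,interpolation=2)
m=np.zeros((384,880,3),np.uint8);m[:,:512]=p['pixels'];m[:330,512:872]=w;cv2.imwrite('pics/c9.png',m[:,:800,::-1])
look(['scene','wrist'],['lid','lid_tab_edge','lid_far_edge'])
E
```

```text
time_s: 36.05
tcp_pos: [486.0, -262.9, 62.3]
ee_rot: [[-0.152, 0.988, -0.0], [0.988, 0.152, 0.001], [0.001, -0.0, -1.0]]
ft_force: [-0.5, 0.2, -1.8]
width: 11.2
gripper_force: 39.2
0.8010513452635458
[ 533.58236214 -256.8930113 ] 60 2.1016666666666666 [[0.0, 63.0, -0.3], [6.0, 64.0, 0.8], [12.0, 63.0, -0.1], [18.0, 63.0, 0.0], [24.0, 63.0, 0.1], [30.0, 63.0, 0.2], [36.0, 62.5, -0.2], [42.0, 63.0, 0.4], [48.0, 62.5, -0.0], [54.0, 63.0, 0.6], [60.0, 63.0, 0.6], [66.0, 62.0, -0.3], [72.0, 62.5, 0.3], [78.0, 62.0, -0.2], [84.0, 62.5, 0.4], [90.0, 62.0, -0.1], [96.0, 62.5, 0.4], [102.0, 62.5, 0.4], [108.0, 61.5, -0.6], [114.0, 62.0, -0.1], [120.0, 62.5, 0.4], [126.0, 63.0, 0.9], [132.0, 64.5, 2.4], [138.0, 63.0, 0.8], [144.0, 62.5, 0.3], [150.0, 62.0, -0.3], [156.0, 61.5, -0.9], [162.0, 62.0, -0.5], [168.0, 61.5, -1.0], [174.0, 61.5, -1.1], [180.0, 61.0, -1.7], [186.0, 66.5, 3.7], [192.0, 70.0, 7.1], [198.0, 62.0, -1.0], [204.0, 68.5, 5.4], [210.0, 61.0, -2.2], [216.0, 72.0, 8.7], [222.0, 70.0, 6.6], [228.0, 63.0, -0.5], [234.0, 62.5, -1.1], [240.0, 70.5, 6.9], [246.0, 71.5, 7.8], [252.0, 58.5, -5.3], [258.0, 69.5, 5.7], [264.0, 66.5, 2.6], [270.0, 65.0, 1.1], [276.0, 62.5, -1.4], [282.0, 66.0, 2.1], [288.0, 53.0, -10.9], [294.0, 72.0, 8.1], [300.0, 61.0, -2.9], [306.0, 54.5, -9.4], [312.0, 68.5, 4.6], [318.0, 63.5, -0.3], [324.0, 62.5, -1.3], [330.0, 66.0, 2.3], [336.0, 63.5, -0.1], [342.0, 63.5, -0.0], [348.0, 64.0, 0.5], [354.0, 63.5, 0.1]]
scene lid []
scene lid_tab_edge [([535.0, -258.0, 5.0], 0.73), ([476.0, -263.0, 54.0], 0.72)]
scene lid_far_edge [([592.0, -254.0, 55.0], 0.81)]
wrist lid [([529.0, -256.0, 50.0], 0.56)]
wrist lid_tab_edge [([476.0, -264.0, 59.0], 0.71)]
wrist lid_far_edge [([590.0, -251.0, 60.0], 0.57)]
```

View pics/c9.png

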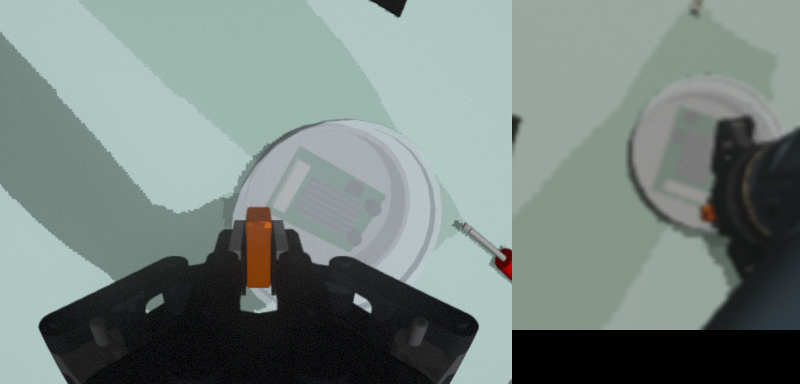

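```bash
python3 -m inch '[[[0.004,0,0.02],0,9],[[0.004,0,0.045],0,9],[[0.004,0,0.06],0,9],[[0.004,0,0.068],0,9],[[0.004,0,0.075],0,9],[[0.004,0,0.08],0,9],[[0.004,0,0.085],0,9],[[0.004,0,0.089],0,9],[[0.004,0,0.089],0,9],[[0.004,0,0.089],0,9]]'
python3 - <<'E'
from h import *
p=r.capture('wrist')
x,P=ringfit(p,[533.6,-255.5],np.arange(0,130,5),34.5,63,54,72);print(x,len(P),abs(P[:,-1]).mean())
print(r.state()['torque'])
E
```

```text
time_s: 37.8
tcp_pos: [486.0, -262.6, 35.8]
ee_rot: [[-0.151, 0.989, 0.0], [0.989, 0.151, -0.0], [-0.0, 0.0, -1.0]]
ft_force: [-0.1, -1.0, -1.6]
width: 11.2
gripper_force: 39.2
[ 533.46452051 -256.71844344] 26 0.2615384615384615
[ 0.02805025  0.04121057 -0.0683731 ]
```

```bash
python3 -m inch '[[[0.004,0.001,0],0,9],[[0.004,0.001,0.003],0,9],[[0.004,0.001,0.006],0,9],[[0.004,0.001,0.008],0,9],[[0.004,0.001,0.0095],0,9],[[0.004,0.001,0.0095],0,9],[[0.004,0.001,0.0095],0,9]]'
python3 -c "
from h import *
for i in range(3): s=r.state();print(s['ft_force'],s['torque'])
look(['wrist','scene'],['lid_tab_edge','lid_far_edge','lid'])
p=r.capture('wrist')
x,P=ringfit(p,[533.6,-255.5],np.arange(0,130,5),31,63,54,72);print(x,len(P),abs(P[:,-1]).mean())
"
```

```text
time_s: 38.72
tcp_pos: [486.0, -261.4, 32.9]
ee_rot: [[-0.151, 0.989, 0.0], [0.989, 0.151, -0.0], [-0.0, 0.0, -1.0]]
ft_force: [0.3, -0.2, -0.8]
width: 10.9
gripper_force: 39.2
[ 0.30679916 -0.16622544 -0.80496747] [-0.0468595   0.09696266 -0.04110505]
[ 0.30679916 -0.16622544 -0.80496747] [-0.0468595   0.09696266 -0.04110505]
[ 0.30679916 -0.16622544 -0.80496747] [-0.0468595   0.09696266 -0.04110505]
wrist lid_tab_edge [([479.0, -261.0, 30.0], 0.97)]
wrist lid_far_edge [([588.0, -248.0, 29.0], 0.63)]
wrist lid [([535.0, -252.0, 23.0], 0.81)]
scene lid_tab_edge [([478.0, -263.0, 24.0], 0.85)]
scene lid_far_edge [([588.0, -251.0, 24.0], 0.75)]
scene lid [([536.0, -259.0, 16.0], 0.56)]
[ 534.06227105 -255.50737565] 26 0.2192307692307692
```

```bash
python3 -m inch '[[[-0.001,0,0.0012],0,9],[[-0.001,0,0.0018],0,9],[[-0.001,0,0.0018],0,9]]'
python3 -m inch '[[[0,0,0],0,10],[[0,0,0],0,11.2],[[0,0,0],0,12.5],[[0,0,0],0,15],[[0,0,0],0,20],[[0,0,0],0,28],[[0,0,0],0,28],[[0,0,-0.04],0,28],[[0,0,-0.15],0,28],[[0,0,-0.3],0,40],[[-0.05,0,-0.4],0,50],[[-0.05,0,-0.4],0,50],[[-0.05,0,-0.4],0,50],[[-0.05,0,-0.4],0,50]]'
python3 - <<'E'
from h import *
look(['wrist','scene','top'],['lid','lid_tab_edge','lid_far_edge','dish'])
p=r.capture('wrist');save(p,'w10.png')
x,P=ringfit(p,[533.6,-255.5],np.arange(0,360,6),31,63,54,72);print(x,len(P),abs(P[:,-1]).mean())
E
```

```text
time_s: 39.55
tcp_pos: [486.1, -261.6, 32.6]
ee_rot: [[-0.151, 0.989, 0.0], [0.989, 0.151, 0.0], [0.0, 0.0, -1.0]]
ft_force: [-1.3, 1.2, 0.3]
width: 11.1
gripper_force: 39.4
time_s: 41.3
tcp_pos: [487.4, -275.4, 150.5]
ee_rot: [[-0.151, 0.989, -0.003], [0.989, 0.151, 0.002], [0.003, -0.002, -1.0]]
ft_force: [-0.3, 0.8, -0.4]
width: 50.0
gripper_force: 0.0
wrist lid [([534.0, -255.0, 24.0], 0.93)]
wrist lid_tab_edge [([478.0, -263.0, 32.0], 0.58)]
wrist lid_far_edge [([587.0, -248.0, 24.0], 0.85)]
wrist dish [([478.0, -262.0, 29.0], 0.55)]
scene lid [([534.0, -256.0, 21.0], 0.62)]
scene lid_tab_edge [([474.0, -263.0, 25.0], 0.62)]
scene lid_far_edge [([592.0, -252.0, 25.0], 0.74)]
scene dish [([534.0, -257.0, 3.0], 0.46)]
top lid [([531.0, -258.0, 20.0], 0.64), ([743.0, 130.0, 1.0], 0.57)]
top lid_tab_edge [([472.0, -267.0, 26.0], 0.95)]
top lid_far_edge [([594.0, -249.0, 28.0], 0.82)]
top dish []
[ 534.33239865 -255.38850549] 59 0.5627118644067797
```

View pics/w10.png

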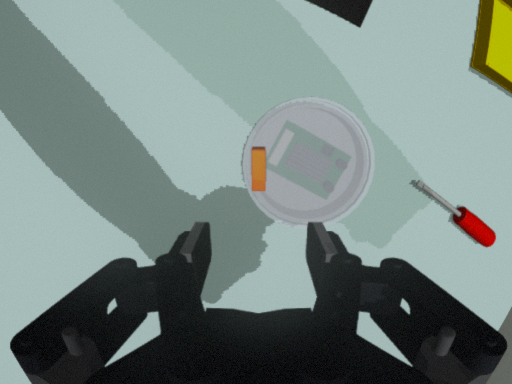

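The picture shows the lid seated level and concentric on the dish, rim circle centred at about (308,160), with the board visible inside and the gripper clear.

```bash
python3 -c "
from cell import r
print(r.job_done())"
```

```text
the job is handed in; nothing more can be done
None
```

I handed the job in at about 42 s: the lid was tipped about 20 mm at the tab, held about a second and laid on the pad; the board is in the dish heatsink up, and the lid is back on, level and within about 1 mm of centre. I tipped it with a light pinch across the tab's ends (along the lid's y, not x as listed) so it could pivot, and the hand-in returned no verdict.

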